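# Turn a culture dish lid-down for incubation

### The arm

A 7-joint arm with a two-finger parallel gripper is mounted at the origin on the work surface. World frame = base frame: x ahead of the robot, y to its left, z up, the work surface at z = 0. Lengths are in m, angles in rad, forces in N, time in s.
With the tool pointing down it reaches from about 0.425 to 0.95 m from the base axis. Payload 4.7 kg.
Tool frame: the origin (TCP) lies on the centre line of the jaws, within the pads' length; the fingertips stand robot.nose_length ahead of it and the grasp point (between the pads) lies 8 mm behind it (robot.nose_length is the distance from the TCP to the fingertips, in m); z points along the fingers, x is the direction in which the jaws open and shut, and the axes are right-handed (so a half turn about z gives the same grasp; the last joint's range is limited). The gripper opens to 85 mm and grips with 20 to 120 N. Pads are 22 mm wide; open, the fingers measure 114 mm over their backs; the gripper's body (76 mm by 85 mm) begins 54 mm behind the grasp point. The pads swing forward as they close: fully open they stand 13 mm farther back than shut.
Start: joints at [-1.253, 0.469, -0.049, 1.532, 0.024, 1.141, -0.082], TCP at [0.229, 0.635, 0.242] pointing down, gripper open.
Joint ranges: [-2.59, 2.59], [-0.33, 1.99], [-1.39, 1.29], [0.1, 2.45], [-1.04, 4.18], [0.21, 1.99], [-2.66, 2.66]. Speed limits (rad/s): [2.57, 2.57, 3.14, 3.14, 3.14, 3.14, 3.14].

### API

Orientations are given as [roll, pitch, yaw] about the fixed x, y, z axes, in that order (R = Rz(yaw) Ry(pitch) Rx(roll)).
In Python, from plant import robot gives the robot as it stands. Calls block until the motion is done:
- robot.goto(position, orientation): joint-space move of the TCP to a pose.
- robot.move_straight(position, vel=0.15, attitude=None, contact_N=None): straight line of the TCP; attitude=None keeps the orientation; vel is the mean speed in m/s. With contact_N (N) it stops when the force on the tool has changed by that much, and returns True; else False.
- robot.move_joints(angles): joint-space move.
- robot.grip(opening, strength=None): opening from 0.0 (shut) to 1.0 (fully open); strength is the grip in N (None keeps the last); returns when the fingers have stopped.
- robot.sleep(seconds).
- robot.inverse_kinematics(position, orientation): joint angles nearest the present ones, or None.
- robot.sense(): the state.
- robot.grab_frame(name): name is "scene" or "top" or "wrist"; returns a dict with "image" (400x640x3 uint8, red, green, blue), "range_z" (400x640 float32, m along the optical axis (not along the pixel's ray), 0 where there is no reading), "fx", "fy", "cx", "cy" (pixels), "dist_coeffs" ([k1, k2, p1, p2, k3] as OpenCV has them; the pictures are not rectified), "R" (3x3) and "t" (3): a world point X has camera coordinates R X + t. Camera axes: x right, y down, z forward; pixel columns grow to the right and rows downward; lengths in m; the calibration is good to about 2 mm. A picture is of the moment at which its call begins.
A pose or a line that the arm cannot do raises robot.IKError and nothing moves.
- robot.close_job(): hands the job in, once; it reports no verdict.
The state is a dict: "t": time; "joint_pos": joint angles; "joint_velocities": joint speeds; "effort": joint torques, N m; "tcp_pos": TCP position; "tcp_rot": TCP orientation; "wrist_force": force on the tool from outside, world axes, zero at the start; "torque": the same for the moment, N m; "opening": opening from 0.0 (shut) to 1.0 (fully open).
Only numpy, scipy, OpenCV 4.12 (cv2) and the standard library are available. Lean on these libraries where they do the work, as an engineer would, in place of code of your own. Each camera call takes 0.05 s, during which the arm holds its last target.

### The job

Culture dishes are incubated lid-down. Take the closed dish with the red medium, pinching its lid and base together so that they never come apart, turn it over and set it down gently, lid underneath, fully home in the sloping stand that stood empty at the start. Leave the dish with the amber medium undisturbed.

Things in the scene. Friction and masses are not known exactly. Their poses are not given: they have to be found in the camera images.
- red_dish (a point): Centre, half-way up, of the closed clear round dish with a red disc of medium: 94 mm wide, 19 mm thick, 65 g. Fixed to its base (84 mm wide, 16 high). z: dish axis, base to lid. It starts lid-up in a stand like the empty one, z leaning 50 deg from vertical to the robot's left; x down the slope. Lid and base can be pinched at its upper edge, on the robot's right, coming down parallel to the slope.
- red_lid (a point): Middle of the 3 mm thick top of the red dish's loose clear lid (94 mm wide, 11 mm high), which hangs over the base and rests on its rim with 2.5 mm play all round, so at the start its axis lies about 2 mm up the slope from the base's. Seated, this point is 8 mm along z from red_dish. z: outward through the lid.
- free_stand_seat (a point): Empty fixed stand: blue plate, 100 mm wide, sloping 50 deg down to the robot's left, on a white foot. Point on its face (85 mm high) where the axis of a dish fully home meets it: dish centre then 9.5 mm along z (out of face). x down slope, y level. Dish leans on 2 pins, 16 mm high, at x 42, y +-29 mm. Face runs from x -21 to 60; a notch 68 mm wide, open through, from x -21 to 12 leaves room for a finger.
- amber_dish (a point): Centre of the dish to be left alone: the same clear dish and lid, 94 mm wide and 19 mm thick, but with an amber yellow disc of medium, lying lid-up in a third stand of the same kind. Axes as for red_dish.
Not all that is in view belongs to the job. What is shaped like the part that bears free_stand_seat but purple is not meant.

How it is judged:
On the way:
1. the red dish is off its stand and has been turned over, lid underneath (distance of red_dish from where it was at the start of the episode above 0.05 m and angle between red_dish's own z axis and vertical above 1.9 rad), for 0.1 s.
At the end, for the whole second after the job is handed in: Red dish at rest lid-down in the empty stand, released: axis within 10 degrees of the face normal, centre within 12 mm sideways and 10 mm along the slope of fully home, within 5 mm of lying on the face, lid still on the base (gap under 4.5 mm) (angle between red_dish's own z axis and vertical above 1.9 rad and angle between the z axis of red_dish and the z axis of free_stand_seat, either way round below 0.175 rad and x of red_dish in the frame of free_stand_seat between -0.01 and 0.014 m and y of red_dish in the frame of free_stand_seat between -0.012 and 0.012 m and z of red_dish in the frame of free_stand_seat below 0.0145 m and z of red_lid in the frame of red_dish below 0.0125 m and linear speed of red_base below 0.02 m/s); the robot touches nothing.
It fails at once if the lid and the base of the red dish come apart (lid lifted more than 6 mm off the base) (z of red_lid in the frame of red_dish above 0.014 m or distance between red_lid and red_dish above 0.018 m).
It fails at once if the red dish is dropped (falls faster than 0.5 m/s out of the fingers) (linear speed of red_base above 0.5 m/s and contact force between the fingers and red_base below 0.05 N and contact force between the fingers and red_cover below 0.05 N).
It fails at once if the dish with the amber medium is moved more than 15 mm (distance of amber_dish from where it was at the start of the episode above 0.015 m).
It also fails if it takes over 45 s, if anything falls off the work surface, if the arm or the gripper's body presses on something with over 40 N, if the wrist force passes 120 N, or if a joint passes its speed limit or range.

## Working session

There is one attempt and no reset: what is moved stays moved. The work goes in short steps, each a Python script; the robot and the scene stay as the last script left them, time stands still between calls to the robot, and variables do not carry over. Pictures are saved under pics/ and viewed, and the job is handed in when it is done.

```bash
ls; mkdir -p pics; python3 - <<'E'
from plant import robot
import cv2,numpy as np,pickle
s=robot.sense();print(s['t'],s['tcp_pos'],s['tcp_rot'],robot.nose_length)
for n in("scene","top","wrist"):
    f=robot.grab_frame(n);pickle.dump(f,open(f"f_{n}.pkl","wb"))
    cv2.imwrite(f"pics/a_{n}.png",f["image"][:,:,::-1])
    print(n,f["fx"],f["dist_coeffs"],np.round(-f["R"].T@f["t"],3),np.round(f["R"],2).tolist())
E
```

```text
pics
0.0 [0.22924301 0.6342741  0.24124101] [3.14151974e+00 1.98220543e-03 1.22399574e+00] 0.011
scene 434.1294367544003 [-0.02969088  0.          0.          0.          0.        ] [ 0.701 -0.351  0.742] [[0.85, 0.53, -0.01], [0.44, -0.71, -0.54], [-0.3, 0.46, -0.84]]
top 458.4914352881025 [-0.12289952  0.          0.          0.          0.        ] [0.43  0.001 0.886] [[0.01, -1.0, -0.01], [-1.0, -0.0, -0.09], [0.09, 0.01, -1.0]]
wrist 344.96363457977526 [-0.05082849  0.          0.          0.          0.        ] [0.164 0.66  0.372] [[0.34, 0.94, -0.0], [0.9, -0.33, 0.28], [0.26, -0.1, -0.96]]
```

View pics/a_scene.png

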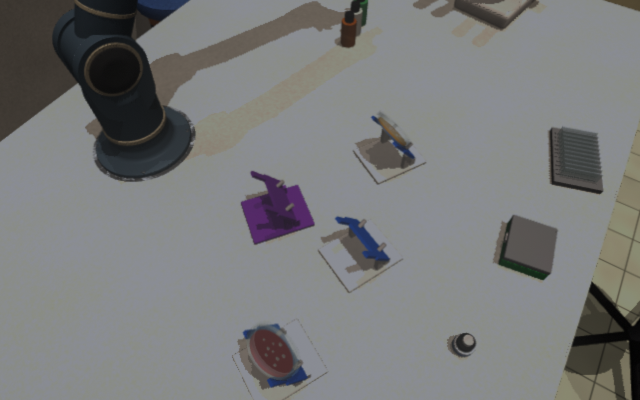

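View pics/a_top.png

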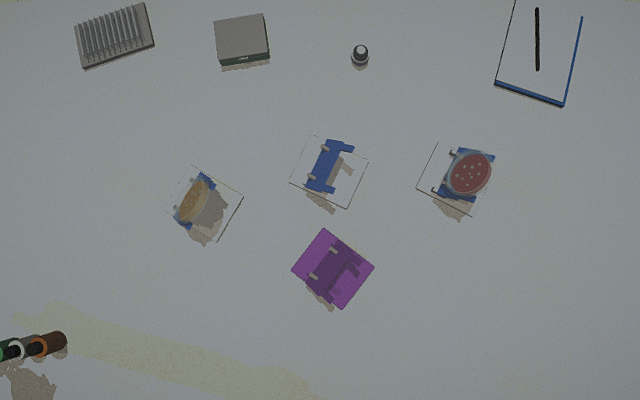

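View pics/a_wrist.png

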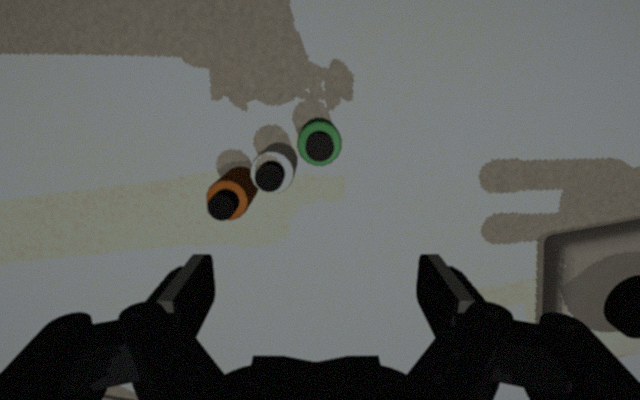

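```bash
cat > h.py <<'E'
import numpy as np,cv2,pickle
def cloud(f):
    h,w=f["range_z"].shape
    K=np.array([[f["fx"],0,f["cx"]],[0,f["fy"],f["cy"]],[0,0,1.]])
    u,v=np.meshgrid(np.arange(w),np.arange(h))
    p=cv2.undistortPoints(np.stack([u,v],-1).reshape(-1,1,2).astype(float),K,np.array(f["dist_coeffs"],float)).reshape(h,w,2)
    z=f["range_z"].astype(float)
    c=np.dstack([p[...,0]*z,p[...,1]*z,z])
    return (c-f["t"])@f["R"]   # R^T (c-t)
def proj(f,X):
    K=np.array([[f["fx"],0,f["cx"]],[0,f["fy"],f["cy"]],[0,0,1.]])
    return cv2.projectPoints(np.asarray(X,float).reshape(-1,3),cv2.Rodrigues(f["R"])[0],np.asarray(f["t"],float),K,np.array(f["dist_coeffs"],float))[0].reshape(-1,2)
def load(n): return pickle.load(open(f"f_{n}.pkl","rb"))
def blue(f):
    hsv=cv2.cvtColor(f["image"],cv2.COLOR_RGB2HSV)
    return (hsv[...,0]>100)&(hsv[...,0]<122)&(hsv[...,1]>110)&(hsv[...,2]>35)
E
python3 - <<'E'
from h import *
for n in("scene","top"):
    f=load(n);P=cloud(f);m=blue(f)&(f["range_z"]>0)
    k,lab,st,ce=cv2.connectedComponentsWithStats(m.astype(np.uint8))
    for i in range(1,k):
        if st[i,4]<60: continue
        q=P[lab==i];q=q[(q[:,2]>0.02)]
        if len(q)<40: continue
        c=np.median(q,0);g=q[np.linalg.norm(q-c,axis=1)<.08]
        for _ in range(3):
            c=g.mean(0);U,S,V=np.linalg.svd(g-c);nn=V[2]*np.sign(V[2,2]);g=g[abs((g-c)@nn)<.004]
        print(n,ce[i].round(),st[i,4],len(g),c.round(3),nn.round(3),"tilt",np.degrees(np.arccos(nn[2])).round(1),"az",np.degrees(np.arctan2(nn[1],nn[0])).round(1))
    img=f["image"].copy();
    # vertical crops
    r=f["range_z"];cv2.imwrite(f"pics/d_{n}.png",np.clip((r-.4)/.8*255,0,255).astype(np.uint8))
f=load("top");im=f["image"][110:320,150:520,::-1];cv2.imwrite("pics/topz.png",cv2.resize(im,None,fx=2.1,fy=2.1,interpolation=cv2.INTER_CUBIC))
print("px",end=' ');P=cloud(f)
for u,v in[(472,172),(325,168),(195,200),(300,250)]:print((u,v),P[v,u].round(3))
E
```

```text
scene [403. 149.] 77 76 [0.534 0.223 0.074] [0.374 0.667 0.644] tilt 49.9 az 60.7
scene [364. 239.] 630 612 [0.566 0.005 0.067] [0.315 0.68  0.662] tilt 48.6 az 65.1
scene [289. 378.] 274 167 [ 0.587 -0.263  0.073] [-0.828  0.554  0.084] tilt 85.2 az 146.2
top [326. 165.] 965 956 [0.564 0.011 0.066] [0.319 0.691 0.648] tilt 49.6 az 65.2
px (472, 172) [ 0.547 -0.243  0.105]
(325, 168) [0.559 0.013 0.066]
(195, 200) [0.495 0.232 0.123]
(300, 250) [ 0.409  0.061 -0.002]
```

View pics/topz.png

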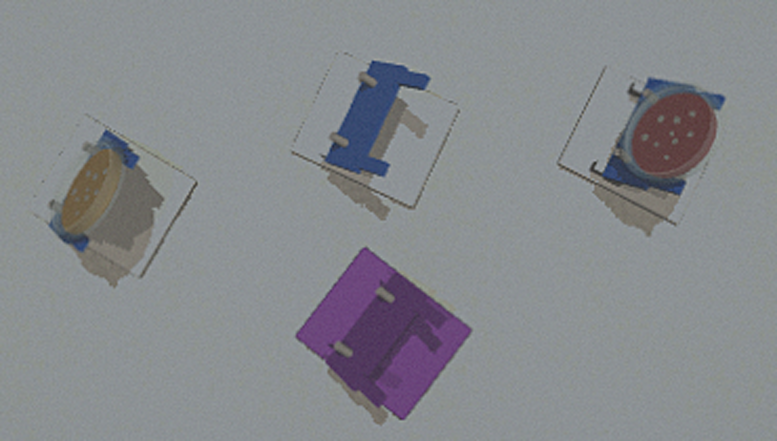

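View pics/d_top.png

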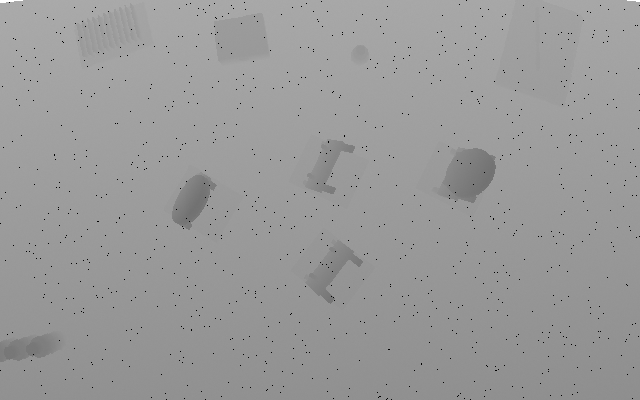

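```bash
cat > fit.py <<'E'
from h import *
from scipy.optimize import minimize,least_squares
def frame(az,t=np.radians(50)):
    n=np.array([np.cos(az)*np.sin(t),np.sin(az)*np.sin(t),np.cos(t)])
    x=np.array([np.cos(az)*np.cos(t),np.sin(az)*np.cos(t),-np.sin(t)])
    return np.column_stack([x,np.cross(n,x),n])
poly=np.array([[-21,-50],[60,-50],[60,50],[-21,50],[-21,34],[12,34],[12,-34],[-21,-34]])/1e3
if __name__=="__main__":
    fs={n:load(n) for n in("top","scene")}
    def sub(f,p):
        R=frame(p[2]);X=np.array([p[0],p[1],.085])+np.c_[poly,np.zeros(8)]@R.T
        m=np.zeros((400,640),np.uint8);cv2.fillPoly(m,[np.round(proj(f,X)*16).astype(np.int32)],255,cv2.LINE_AA,4);return m/255.
    ms={n:None for n in fs}
    for n,f in fs.items():
        m=blue(f).astype(np.uint8);k,lab,st,ce=cv2.connectedComponentsWithStats(m)
        tgt={"top":(326,165),"scene":(364,239)}[n]
        i=min((i for i in range(1,k) if st[i,4]>200),key=lambda i:np.hypot(*(ce[i]-tgt)));ms[n]=(lab==i)*1.
    for use in(["top"],["scene"],["top","scene"]):
        cost=lambda p:sum(np.abs(sub(fs[n],p)-ms[n]).sum()/ms[n].sum() for n in use)
        p0=np.array([.55,0.0,np.radians(65)]);
        r=minimize(cost,p0,method="Nelder-Mead",options=dict(initial_simplex=p0+np.array([[0,0,0],[.02,0,0],[0,.02,0],[0,0,.1]]),maxiter=400,xatol=1e-5))
        print(use,r.x[:2].round(4),np.degrees(r.x[2]).round(2),r.fun.round(3))
    # depth plane check
    for n,f in fs.items():
        P=cloud(f)[(ms[n]>0)&(f["range_z"]>0)];R=frame(r.x[2]);print(n,"face offset",np.median((P-[r.x[0],r.x[1],.085])@R[:,2]).round(4))
    # red/amber lid top
    for name,c0 in(("red",[.547,-.243,.105]),("amber",[.495,.232,.123])):
      for n,f in fs.items():
        P=cloud(f)[f["range_z"]>0].reshape(-1,3);c=np.array(c0)
        g=P[(np.linalg.norm(P-c,axis=1)<.075)]
        # plane with tilt 50: params az, offset ; robust
        az0=np.radians(62)
        best=None
        for a in np.radians(np.arange(40,95,.5)):
            d=g@frame(a)[:,2];h,e=np.histogram(d,bins=np.arange(d.min(),d.max()+.002,.002))
            sc=h.max()
            if best is None or sc>best[0]: best=(sc,a,e[h.argmax()]+.001)
        _,a,d0=best
        q=g[abs(g@frame(a)[:,2]-d0)<.004]
        r=least_squares(lambda p:q@frame(p[0])[:,2]-p[1],[a,d0],loss="soft_l1",f_scale=.001);a,d0=r.x
        q=g[abs(g@frame(a)[:,2]-d0)<.003];cc=q.mean(0);U,S,V=np.linalg.svd(q-cc);v=V[2]*np.sign(V[2,2])
        xy=((q@frame(a))[:,:2]*1e4).astype(np.float32)
        hull=cv2.convexHull(xy)
        rad=lambda p:np.hypot(*(hull[:,0]/1e4-p).T)-.047
        r=least_squares(rad,xy.mean(0)/1e4,loss="soft_l1",f_scale=.001)
        mc,mr=cv2.minEnclosingCircle(xy)
        top=frame(a)@np.r_[r.x,d0]
        print(name,n,len(q),"az",np.degrees(a).round(2),"free normal tilt/az",np.degrees(np.arccos(v[2])).round(1),np.degrees(np.arctan2(v[1],v[0])).round(1),"topcentre",top.round(4),"minencl r",mr/1e4,"ctr",(frame(a)@np.r_[np.array(mc)/1e4,d0]).round(4))
E
python3 fit.py
```

```text
['top'] [ 0.5575 -0.0061] 65.46 0.224
['scene'] [ 0.5552 -0.0081] 64.83 0.185
['top', 'scene'] [ 0.5569 -0.008 ] 66.43 0.474
top face offset 0.003
scene face offset 0.001
red top 1753 az 63.42 free normal tilt/az 49.9 63.4 topcentre [ 0.5496 -0.2376  0.0971] minencl r 0.05104281005859375 ctr [ 0.5515 -0.236   0.0944]
red scene 2054 az 62.76 free normal tilt/az 49.7 62.7 topcentre [ 0.5497 -0.2388  0.0952] minencl r 0.050605612182617186 ctr [ 0.5514 -0.238   0.0935]
amber top 918 az 60.69 free normal tilt/az 49.5 60.7 topcentre [0.5002 0.2528 0.0985] minencl r 0.04819730834960938 ctr [0.5009 0.253  0.0979]
amber scene 258 az 57.55 free normal tilt/az 49.7 57.5 topcentre [0.5005 0.2512 0.0956] minencl r 0.04714302673339844 ctr [0.5002 0.2509 0.0962]
```

```bash
cat > geo.py <<'E'
from fit import frame
import numpy as np
from scipy.spatial.transform import Rotation as Ro
azR,azF=np.radians(63.1),np.radians(65.3)
RR,RF=frame(azR),frame(azF)
lidtop=np.array([.5496,-.238,.0967])
seatR=lidtop-.019*RR[:,2]
seatF=np.array([.5575,-.0060,.085])
def ori(F,s):  # tool z = slope x, tool x = s*n
    z=F[:,0];x=s*F[:,2];return Ro.from_matrix(np.column_stack([x,np.cross(z,x),z])).as_euler("xyz")
def pos(F,seat,gx,gz=.0095,gy=0): # TCP for grasp point at (gx,gy,gz) in stand frame
    return seat+F@np.array([gx+.008,gy,gz])
E
python3 - <<'E'
from plant import robot
from geo import *
print(seatR,seatF)
for s in(1,-1):
  for nm,F,se,sg in(("pick",RR,seatR,s),("place",RF,seatF,-s)):
    for gx in(-.14,-.02):
        j=robot.inverse_kinematics(pos(F,se,gx,.014),ori(F,sg));print(s,nm,gx,None if j is None else np.round(j,2))
E
```

```text
[ 0.54301488 -0.25097997  0.08448704] [ 0.5575 -0.006   0.085 ]
1 pick -0.14 [ 0.96  0.55 -0.24  1.71 -0.59  1.18  2.15]
1 pick -0.02 [ 0.98  0.66 -0.43  1.81 -0.56  0.91  2.11]
1 place -0.14 [-0.    0.38  0.52  2.06 -1.03  1.12 -0.85]
1 place -0.02 [ 0.46  0.51 -0.24  2.08 -1.    0.7  -0.92]
-1 pick -0.14 [ 0.3   0.63  0.72  1.75 -0.99  1.48 -0.64]
-1 pick -0.02 [ 0.43  0.64  0.33  1.85 -0.98  1.16 -0.68]
-1 place -0.14 [ 0.77  0.38 -0.43  2.02 -0.74  0.88  2.02]
-1 place -0.02 [ 0.78  0.59 -0.66  2.06 -0.68  0.55  1.96]
```

```bash
python3 - <<'E'
from plant import robot
from geo import *
import cv2,pickle
p=pos(RR,seatR,-.26,.0105);o=ori(RR,-1)
robot.grip(0.5,30)
robot.goto([.30,.45,.42],robot.sense()['tcp_rot'])
robot.goto(p,o)
robot.move_straight(pos(RR,seatR,-.12,.0105),vel=.12)
s=robot.sense();print(s['t'],s['tcp_pos'],pos(RR,seatR,-.12,.0105),np.round(s['joint_pos'],2),s['opening'],s['wrist_force'])
for n in("wrist","scene"):
    f=robot.grab_frame(n);cv2.imwrite(f"pics/b_{n}.png",f["image"][:,:,::-1]);pickle.dump(f,open(f"f_b{n}.pkl","wb"))
E
```

```text
6.0417 [ 0.51396615 -0.3088599   0.17749356] [ 0.51408225 -0.30800931  0.17703328] [ 0.27  0.65  0.74  1.77 -1.02  1.47 -0.62] 0.4964584535787398 [ 0.91198383  0.27525754 -0.05275988]
```

View pics/b_wrist.png

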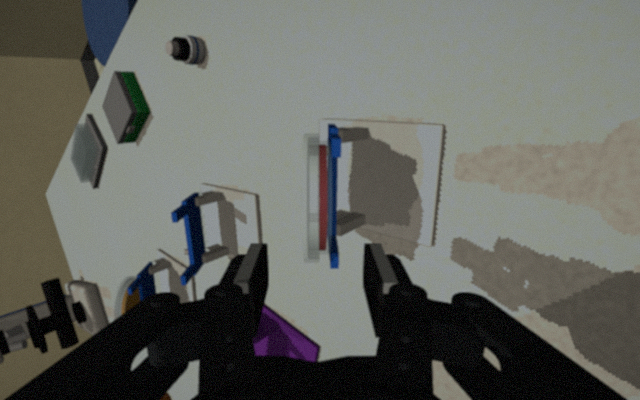

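View pics/b_scene.png

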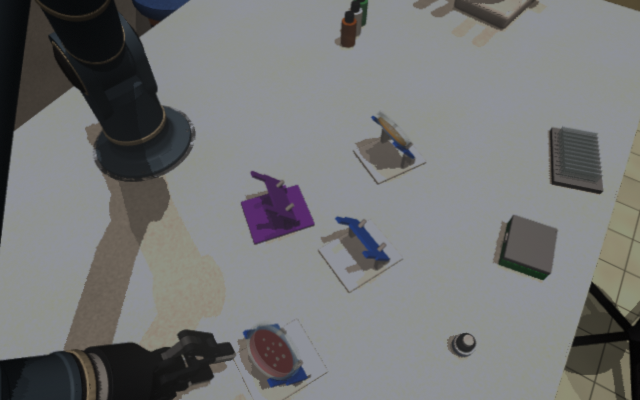

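```bash
python3 - <<'E'
from h import *
from geo import *
f=load("bwrist");P=cloud(f);print(f["cx"],f["cy"])
W=lambda x,y,z:proj(f,seatR+RR@np.array([x,y,z])/1e3).round(1)[0]
print("wing outer corners",W(-21,50,0),W(-21,-50,0),"lid edges",W(-47,0,19),W(0,47,19),W(0,-47,19),"face notch bottom",W(12,0,0))
print("tip line",[proj(f,pos(RR,seatR,g,.0105))[0].round(1) for g in(-.1,-.05,-.02)])
img=f["image"][100:290,280:460,::-1];cv2.imwrite("pics/bz.png",cv2.resize(img,None,fx=3,fy=3,interpolation=cv2.INTER_CUBIC))
m=blue(f);m[:, :290]=0;m[:,420:]=0;ys,xs=np.nonzero(m);print(ys.min(),ys.max(),xs.min(),xs.max())
# cloud points in the stand frame
q=(P-seatR)@RR;ok=(f["range_z"]>0)&m;print("blue pts stand frame pct y",np.percentile(q[ok],[2,50,98],axis=0).round(4))
E
```

```text
315.2926177928134 197.7825216080017
wing outer corners [330.9 274.2] [332.9 133.1] lid edges [302.4 221. ] [305.2 257.5] [304.1 134.5] face notch bottom [329.9 194.8]
tip line [array([316.8, 253.1]), array([316.4, 218.3]), array([316.3, 204. ])]
125 267 329 340
blue pts stand frame pct y [[-0.0379 -0.0504 -0.0046]
 [-0.0184 -0.014  -0.002 ]
 [ 0.0242  0.0427  0.0021]]
```

View pics/bz.png

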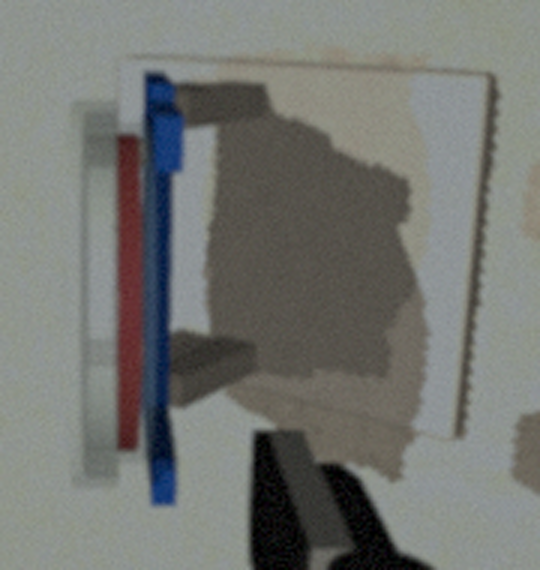

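```bash
python3 - <<'E'
from h import *
from geo import *
f=load("bwrist");P=cloud(f)
a=np.linspace(0,2*np.pi,200)
C=lambda z:proj(f,seatR+np.c_[.047*np.cos(a),.047*np.sin(a),a*0+z]@RR.T)
for z in(.019,.008):
    c=C(z);print("lid silhouette",z,c.min(0).round(1),c.max(0).round(1))
q=(P-seatR)@RR
for v in range(126,270,8):
    print(v,[(u,*(q[v,u]*1e3).round(0)) for u in(309,315,321) if f["range_z"][v,u]>0 and f["range_z"][v,u]<.4])
# red medium 
for n in("top","scene"):
    g=load(n);im=g["image"].copy()
    for X,col in((np.c_[.047*np.cos(a),.047*np.sin(a),a*0+.019],(0,255,0)),):
        cv2.polylines(im,[np.round(proj(g,seatR+X@RR.T)*8).astype(np.int32)],True,col,1,cv2.LINE_AA,3)
    from fit import poly
    for se,F in((seatR,RR),(seatF,RF)):
        cv2.polylines(im,[np.round(proj(g,se+np.c_[poly,poly[:,0]*0]@F.T)*8).astype(np.int32)],True,(255,255,0),1,cv2.LINE_AA,3)
    y0,y1,x0,x1=(120,230,280,510) if n=="top" else (200,400,220,420)
    cv2.imwrite(f"pics/o_{n}.png",cv2.resize(im[y0:y1,x0:x1,::-1],None,fx=3.4 if n=="top" else 3,fy=3.4 if n=="top" else 3,interpolation=cv2.INTER_CUBIC))
E
```

```text
lid silhouette 0.019 [302.3 134.2] [306.3 264.2]
lid silhouette 0.008 [319.  134.2] [320.7 264.2]
126 [(309, np.float64(125.0), np.float64(-43.0), np.float64(18.0)), (315, np.float64(121.0), np.float64(-44.0), np.float64(11.0)), (321, np.float64(105.0), np.float64(-45.0), np.float64(6.0))]
134 [(309, np.float64(-2.0), np.float64(-48.0), np.float64(16.0)), (315, np.float64(-0.0), np.float64(-47.0), np.float64(11.0)), (321, np.float64(106.0), np.float64(-37.0), np.float64(5.0))]
142 [(309, np.float64(-17.0), np.float64(-44.0), np.float64(15.0)), (315, np.float64(-16.0), np.float64(-44.0), np.float64(11.0)), (321, np.float64(-3.0), np.float64(-42.0), np.float64(7.0))]
150 [(309, np.float64(-25.0), np.float64(-40.0), np.float64(15.0)), (315, np.float64(-25.0), np.float64(-40.0), np.float64(11.0)), (321, np.float64(-16.0), np.float64(-38.0), np.float64(7.0))]
158 [(309, np.float64(-29.0), np.float64(-35.0), np.float64(15.0)), (315, np.float64(-31.0), np.float64(-36.0), np.float64(11.0)), (321, np.float64(-21.0), np.float64(-34.0), np.float64(8.0))]
166 [(309, np.float64(-36.0), np.float64
[... 1740 characters left out ...]
5.0)), (315, np.float64(-43.0), np.float64(13.0), np.float64(11.0)), (321, np.float64(-35.0), np.float64(16.0), np.float64(7.0))]
246 [(309, np.float64(-42.0), np.float64(19.0), np.float64(15.0)), (315, np.float64(-42.0), np.float64(18.0), np.float64(11.0)), (321, np.float64(-29.0), np.float64(25.0), np.float64(7.0))]
254 [(309, np.float64(-35.0), np.float64(27.0), np.float64(15.0)), (315, np.float64(-36.0), np.float64(27.0), np.float64(11.0)), (321, np.float64(115.0), np.float64(99.0), np.float64(5.0))]
262 [(309, np.float64(-19.0), np.float64(41.0), np.float64(16.0)), (315, np.float64(-18.0), np.float64(42.0), np.float64(11.0)), (321, np.float64(115.0), np.float64(108.0), np.float64(5.0))]
```

View pics/o_top.png

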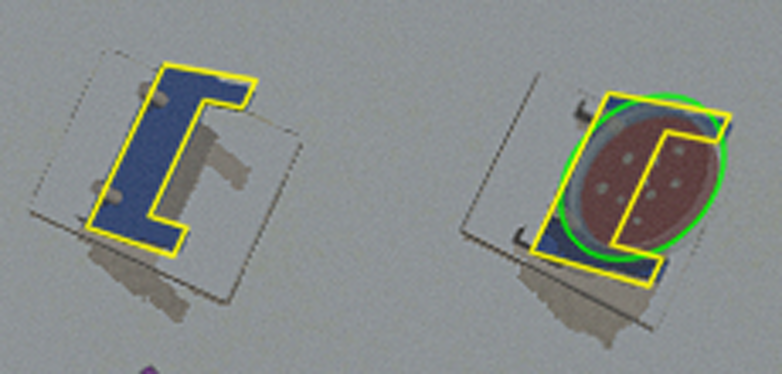

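View pics/o_scene.png

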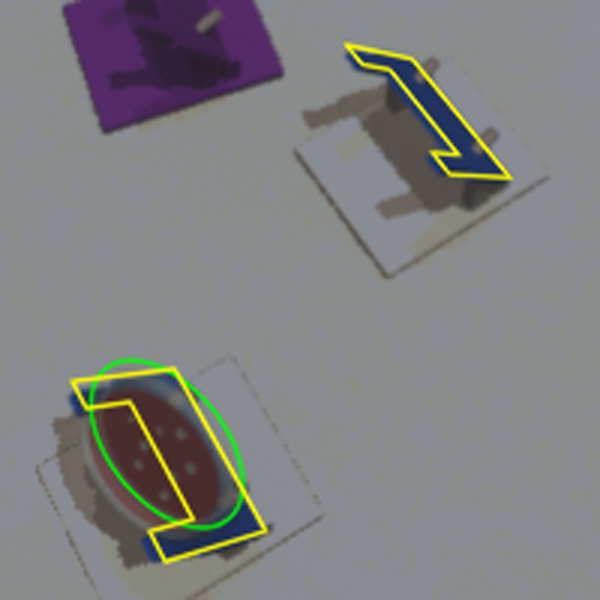

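```bash
python3 - <<'E'
from h import *
from geo import *
from scipy.optimize import least_squares
f=load("bwrist");P=cloud(f);q=(P-seatR)@RR
m=(f["range_z"]>0)&(abs(q[...,0])<.06)&(abs(q[...,1])<.06)&(q[...,2]>.0095)&(q[...,2]<.018)
g=q[m];print(len(g))
r=least_squares(lambda p:np.hypot(g[:,0]-p[0],g[:,1]-p[1])-.047,[0,0],loss="soft_l1",f_scale=.001);print("lid centre",r.x*1e3,np.std(r.fun)*1e3)
# front wing corners by depth
b=blue(f)&(f["range_z"]>0)&(f["range_z"]<.45)
for sgn in(1,-1):
    w=q[b&(q[...,1]*sgn>.030)];print(len(w),np.percentile(w[:,1]*sgn,[50,90,98,100])*1e3,np.percentile(w[:,0],[0,5,50])*1e3,np.percentile(w[:,2],[5,50,95])*1e3)
# lid-top in top & scene, with strict filter
for n in("top","scene"):
    h=load(n);Q=(cloud(h)-seatR)@RR;k=(h["range_z"]>0)&(abs(Q[...,2]-.019)<.004)&(np.hypot(Q[...,0],Q[...,1])<.06)
    mm=cv2.morphologyEx(k.astype(np.uint8),cv2.MORPH_OPEN,np.ones((3,3)))
    c=max(cv2.findContours(mm,cv2.RETR_EXTERNAL,cv2.CHAIN_APPROX_NONE)[0],key=cv2.contourArea)[:,0]
    e=Q[c[:,1],c[:,0]];r=least_squares(lambda p:np.hypot(e[:,0]-p[0],e[:,1]-p[1])-p[2],[0,0,.047],loss="soft_l1",f_scale=.001);print(n,"lid",r.x*1e3,np.median(e[:,2])*1e3, "median z all",np.median(Q[mm>0][:,2])*1e3)
E
```

```text
1763
lid centre [ 1.6804673  -0.66599952] 0.5447466134621078
806 [ 72.15112634 133.72485652 141.57380428 147.22023269] [-23.57197372 -20.76169813 153.42724482] [ -3.49489089 169.50326991 173.54093902]
339 [ 43.13493808  49.66443429  50.9015525  143.85070277] [-27.90999691 -21.73953858 -19.69849618] [-4.61348309 -1.0167034   1.62536594]
top lid [-0.34893313 -0.16317972 46.08642133] 18.55570216627871 median z all 19.52525263310289
scene lid [ 0.68904884 -0.493853   46.34747893] 17.214641205614626 median z all 17.606190967746237
```

```bash
python3 - <<'E'
from plant import robot
from geo import *
import cv2,pickle
tgt=pos(RR,seatR,-.019,.0102,-.0004)
c=robot.move_straight(tgt,vel=.06,contact_N=6)
s=robot.sense();print(c,s['t'],(np.array(s['tcp_pos'])-tgt)@RR*1e3,s['wrist_force'])
for n in("wrist","scene"):
    f=robot.grab_frame(n);cv2.imwrite(f"pics/c_{n}.png",f["image"][:,:,::-1]);pickle.dump(f,open(f"f_c{n}.pkl","wb"))
E
```

```text
False 7.975 [-0.33636911 -0.1788025  -0.07794065] [-0.30535187  0.52490865  0.28183439]
```

View pics/c_wrist.png

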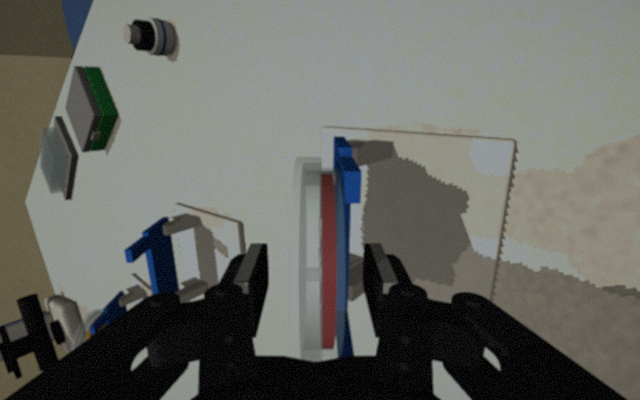

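View pics/c_scene.png

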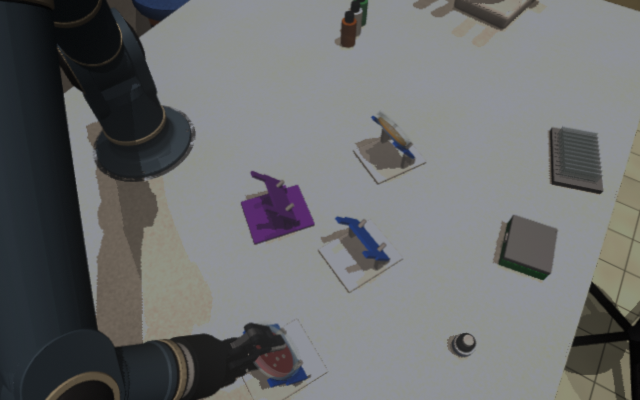

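```bash
python3 - <<'E'
from plant import robot
from geo import *
import cv2,pickle
robot.grip(0.30)
print(robot.sense()['wrist_force'],robot.sense()['opening'])
robot.grip(0.0,35)
s=robot.sense();print(s['t'],s['opening'],s['wrist_force'],s['torque'])
f=robot.grab_frame("wrist");cv2.imwrite("pics/d_wrist.png",f["image"][:,:,::-1])
E
```

```text
[ 0.57018993  0.10306317 -0.22947012] 0.30089968132709705
8.6 0.21477320057944374 [-0.41797186  0.31994388 -0.06922681] [-0.59228337  0.32472868 -0.00274704]
```

View pics/d_wrist.png

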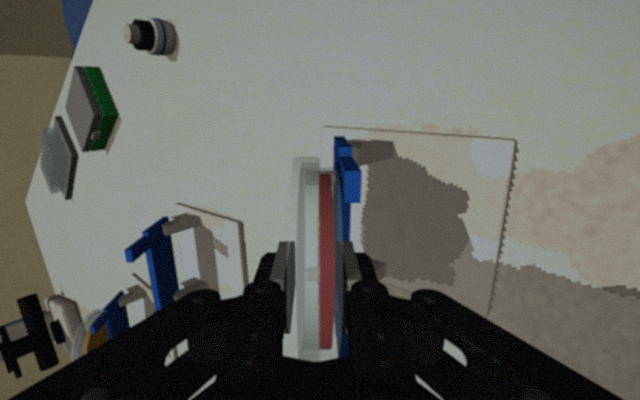

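```bash
python3 - <<'E'
from plant import robot
from geo import *
import cv2,pickle
g=np.array(robot.sense()['tcp_pos'])
robot.move_straight(g+RR@[0,0,.006],vel=.03)
s=robot.sense();print(s['opening'],s['wrist_force'])
robot.move_straight(g+RR@[-.14,0,.008],vel=.08)
p=np.array(robot.sense()['tcp_pos'])
q0=pos(RF,seatF,-.20,.030)
print(p,q0)
for t in([*(p+[0,0,.08])],):
    print(robot.inverse_kinematics(t,robot.sense()['tcp_rot']))
print(np.round(robot.inverse_kinematics(q0+[0,0,.08],ori(RF,1)),2),np.round(robot.inverse_kinematics(q0,ori(RF,1)),2))
f=robot.grab_frame("wrist");cv2.imwrite("pics/e_wrist.png",f["image"][:,:,::-1])
print(robot.sense()['t'],robot.sense()['joint_pos'])
E
```

```text
0.2169525563769159 [ 0.54467479 -0.33111492  0.52955519]
[ 0.50582576 -0.3249287   0.21158953] [ 0.51553199 -0.09724501  0.25136416]
[ 0.41630584  0.4796334   0.5477085   1.64824841 -0.84568087  1.5268603
 -0.84319313]
[ 1.39  0.4  -1.16  1.84 -0.38  1.05  1.59] [ 1.35  0.53 -1.16  1.94 -0.27  0.87  1.58]
10.95 [ 0.43695609  0.56295004  0.52199307  1.72159799 -0.89065839  1.42656572
 -0.73063532]
```

View pics/e_wrist.png

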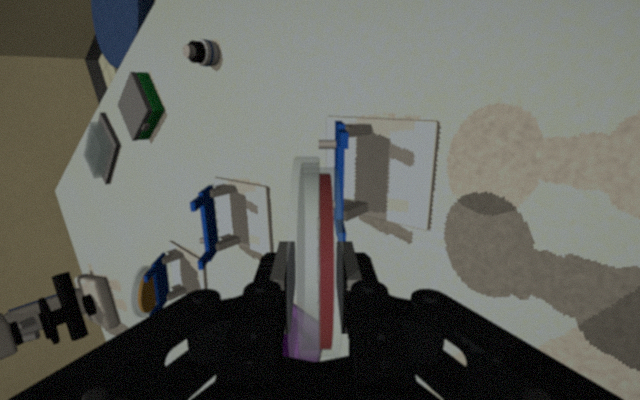

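```bash
python3 - <<'E'
from plant import robot
from geo import *
import cv2,pickle
p=np.array(robot.sense()['tcp_pos'])
robot.move_straight(p+[0,0,.08],vel=.1)
robot.move_joints([.77,.23,-.43,2.02,-.74,.88,2.02])
s=robot.sense();print(s['t'],s['tcp_pos'],s['opening'],s['wrist_force'])
for gx in(-.15,-.08,-.019):
    print(np.round(robot.inverse_kinematics(pos(RF,seatF,gx,.02),ori(RF,1)),2))
for n in("wrist","scene"):
    f=robot.grab_frame(n);cv2.imwrite(f"pics/g_{n}.png",f["image"][:,:,::-1]);pickle.dump(f,open(f"f_g{n}.pkl","wb"))
E
```

```text
14.325 [ 0.5263694  -0.07316765  0.25891071] 0.2197167404607604 [-0.21683822  0.12587207 -0.7238698 ]
[ 0.76  0.36 -0.42  2.01 -0.73  0.9   2.01]
[ 0.7   0.45 -0.46  2.05 -0.78  0.74  2.04]
[ 0.66  0.54 -0.5   2.07 -0.83  0.6   2.07]
```

View pics/g_wrist.png

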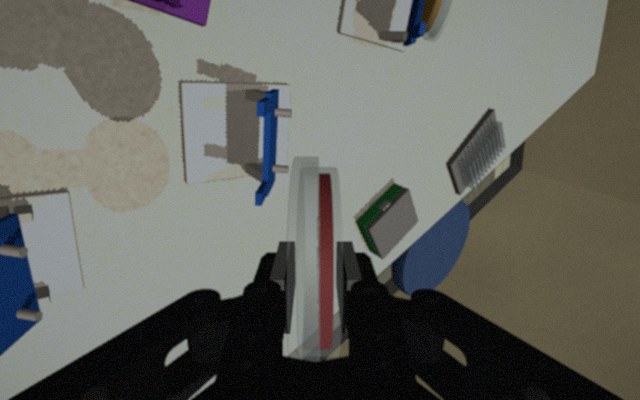

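View pics/g_scene.png

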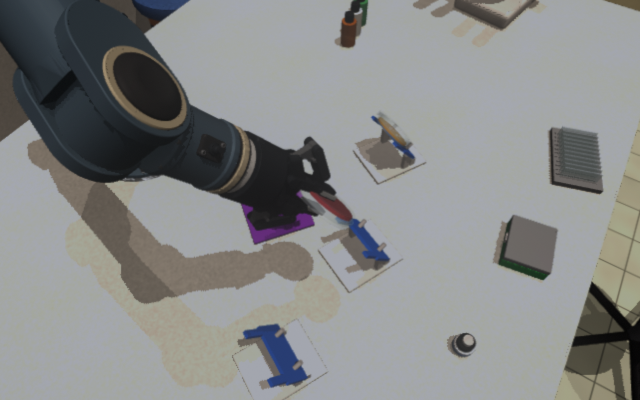

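```bash
python3 - <<'E'
from plant import robot
from geo import *
from h import *
robot.goto(pos(RF,seatF,-.15,.02),ori(RF,1))
s=robot.sense();print(s['t'],(np.array(s['tcp_pos'])-pos(RF,seatF,-.15,.02))@RF*1e3)
f=robot.grab_frame("wrist");pickle.dump(f,open("f_hwrist.pkl","wb"))
im=f["image"].copy()
from fit import poly
cv2.polylines(im,[np.round(proj(f,seatF+np.c_[poly,poly[:,0]*0]@RF.T)*8).astype(np.int32)],True,(255,255,0),1,cv2.LINE_AA,3)
cv2.imwrite("pics/h_wrist.png",im[:,:,::-1])
q=(cloud(f)-seatF)@RF
b=blue(f)&(f["range_z"]>0)&(np.abs(q)<.08).all(-1)
g=q[b];print(len(g))
for sgn in(1,-1):
    w=g[g[:,1]*sgn>.030];print(len(w),np.percentile(w[:,1]*sgn,[50,90,98,100])*1e3,np.percentile(w[:,0],[0,5,50])*1e3,np.percentile(w[:,2],[5,50,95])*1e3)
print("z pct",np.percentile(g[:,2],[5,50,95])*1e3)
E
```

```text
14.75 [ 0.58248688  0.22954507 -0.62320754]
495
308 [42.89719566 48.91574962 51.25373564 51.33469192] [-19.98136162 -19.29199042 -10.64658208] [-2.87858212  0.95070665  2.5728479 ]
7 [35.13313225 36.52684999 36.91711783 37.01468478] [-19.46125332 -19.43330952 -18.45698871] [-2.73625902 -2.56850245 -2.55494947]
z pct [-2.88317526  0.10499273  2.56169051]
```

View pics/h_wrist.png

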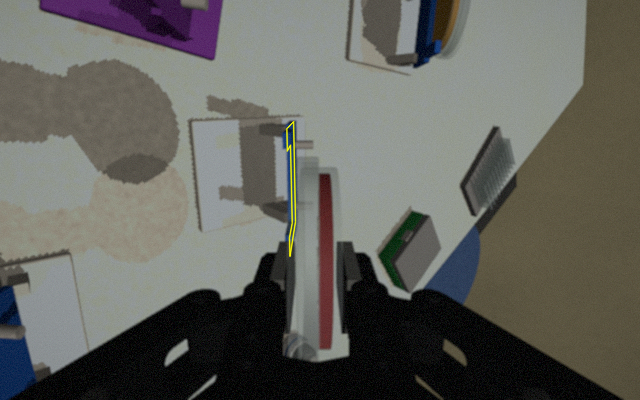

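```bash
python3 - <<'E'
from plant import robot
from geo import *
from h import *
P=lambda gx,gz:pos(RF,seatF,gx,gz,.0005)
c=robot.move_straight(P(-.030,.018),vel=.08,attitude=ori(RF,1),contact_N=8)
s=robot.sense();print(c,s['t'],(np.array(s['tcp_pos'])-P(-.030,.018))@RF*1e3,s['wrist_force']@RF,s['opening'])
for n in("wrist","scene","top"):
    f=robot.grab_frame(n);pickle.dump(f,open(f"f_i{n}.pkl","wb"));im=f["image"][:,:,::-1]
    if n=="top": im=cv2.resize(im[110:230,250:430],None,fx=4,fy=4)
    if n=="scene": im=cv2.resize(im[150:300,250:450],None,fx=4,fy=4)
    cv2.imwrite(f"pics/i_{n}.png",im)
E
```

```text
False 16.45 [-0.4165677  -0.36787542 -0.04913281] [ 0.75442517 -0.07281426 -1.12264   ] 0.21732237563052043
```

View pics/i_wrist.png

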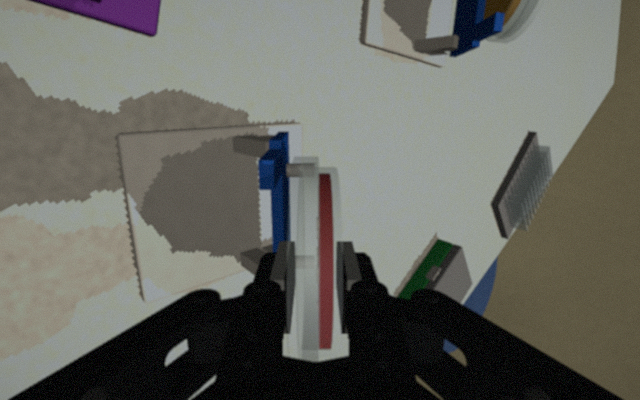

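View pics/i_scene.png

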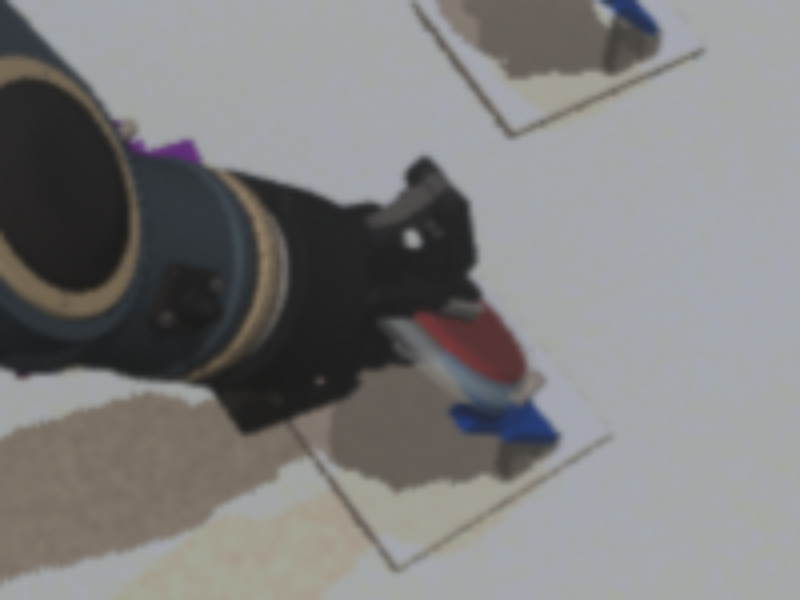

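```bash
python3 - <<'E'
from plant import robot
from geo import *
from h import *
S0=pos(RF,seatF,0,0,0)
loc=lambda:((np.array(robot.sense()['tcp_pos'])-S0)@RF*1e3).round(2)
P=lambda gx,gz:pos(RF,seatF,gx,gz,.0005)
c=robot.move_straight(P(-.030,.006),vel=.015,contact_N=4)
print("down",c,loc(),robot.sense()['wrist_force']@RF,robot.sense()['t'])
l=loc()/1e3
c=robot.move_straight(pos(RF,seatF,-.008,l[2]+.0004,.0005),vel=.015,contact_N=5)
s=robot.sense();print("slide",c,loc(),s['wrist_force']@RF,s['t'],s['opening'])
for n in("wrist","scene","top"):
    f=robot.grab_frame(n);pickle.dump(f,open(f"f_j{n}.pkl","wb"));im=f["image"][:,:,::-1]
    if n=="top": im=cv2.resize(im[110:230,250:430],None,fx=4,fy=4)
    if n=="scene": im=cv2.resize(im[150:300,250:450],None,fx=4,fy=4)
    cv2.imwrite(f"pics/j_{n}.png",im)
E
```

```text
down True [-29.85   0.55  10.71] [-0.82271591 -0.0235453   2.52202627] 17.1583
slide True [-17.78   0.86  10.74] [-3.98453764  1.57972488  1.9989033 ] 18.0083 0.21132189252896263
```

View pics/j_wrist.png

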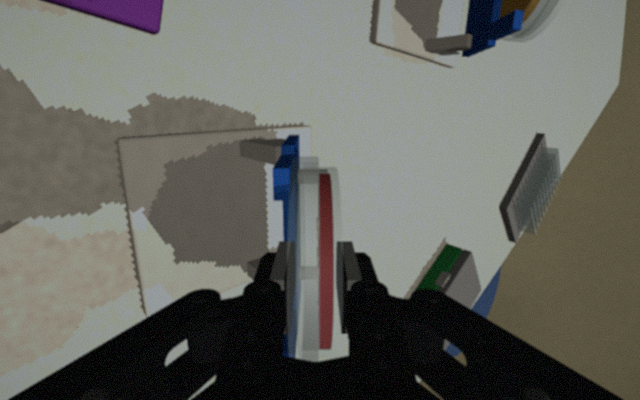

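View pics/j_scene.png

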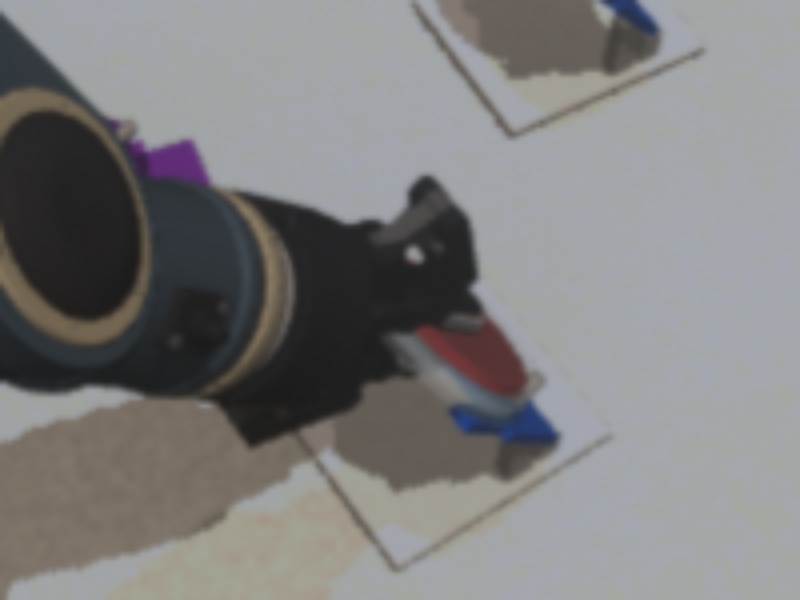

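```bash
python3 - <<'E'
from plant import robot
from geo import *
from h import *
for o in(.23,.26,.32,.42): robot.grip(o)
robot.sleep(.2)
s=robot.sense();print(s['wrist_force']@RF,s['t'],s['opening'])
f=robot.grab_frame("wrist");cv2.imwrite("pics/k_wrist.png",f["image"][:,:,::-1])
E
```

```text
[-0.2710917  -0.23561881 -0.70030005] 19.2667 0.42009081873781884
```

View pics/k_wrist.png

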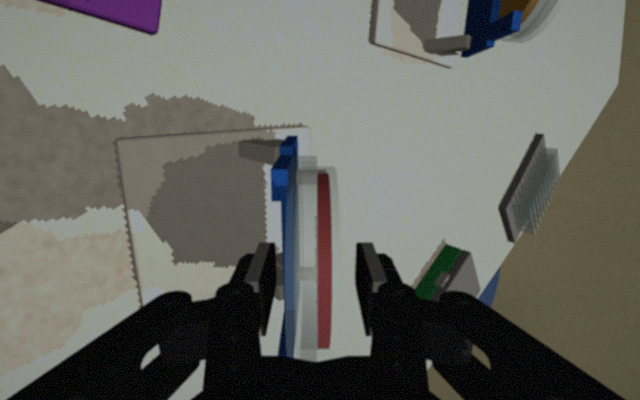

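Released, both jaws clear on either side (275 and 357 against the dish at 290–335). Retreating up the slope and checking.

```bash
python3 - <<'E'
from plant import robot
from geo import *
from h import *
from scipy.optimize import least_squares
p=np.array(robot.sense()['tcp_pos'])
c=robot.move_straight(p+RF@[-.12,0,0],vel=.07,contact_N=6)
robot.move_straight(p+RF@[-.20,0,0],vel=.12);robot.sleep(.3)
s=robot.sense();print(c,s['t'],s['wrist_force'])
for n in("wrist","scene","top"):
    f=robot.grab_frame(n);im=f["image"][:,:,::-1]
    if n!="wrist":
        q=(cloud(f)-seatF)@RF
        k=(f["range_z"]>0)&(abs(q[...,2]-.019)<.005)&(np.hypot(q[...,0],q[...,1])<.06)
        m=cv2.morphologyEx(k.astype(np.uint8),cv2.MORPH_OPEN,np.ones((3,3)))
        g=q[m>0];print(n,len(g),"centroid",g.mean(0)*1e3,"plane tilt vs face deg",np.degrees(np.arctan(np.linalg.lstsq(np.c_[g[:,:2],np.ones(len(g))],g[:,2],rcond=None)[0][:2])))
        e=max(cv2.findContours(m,cv2.RETR_EXTERNAL,cv2.CHAIN_APPROX_NONE)[0],key=cv2.contourArea)[:,0];e=q[e[:,1],e[:,0]]
        print(least_squares(lambda p:np.hypot(e[:,0]-p[0],e[:,1]-p[1])-p[2],[0,0,.042],loss="soft_l1",f_scale=.001).x*1e3)
    if n=="top": im=cv2.resize(im[110:230,150:430],None,fx=2.8,fy=2.8)
    if n=="scene": im=cv2.resize(im[90:300,250:450],None,fx=2.8,fy=2.8)
    cv2.imwrite(f"pics/l_{n}.png",im)
E
```

```text
False 22.3 [ 0.4857301   0.42883793 -0.2043434 ]
scene 646 centroid [-2.38818841 -3.03768548 18.2347798 ] plane tilt vs face deg [1.19396734 0.60949854]
[ 3.72729011 -0.41428633 40.82619864]
top 1180 centroid [-0.90220967  1.62164223 20.19666043] plane tilt vs face deg [ 0.86347195 -0.25282286]
[ 3.09351337  0.8836996  41.50101001]
```

View pics/l_top.png

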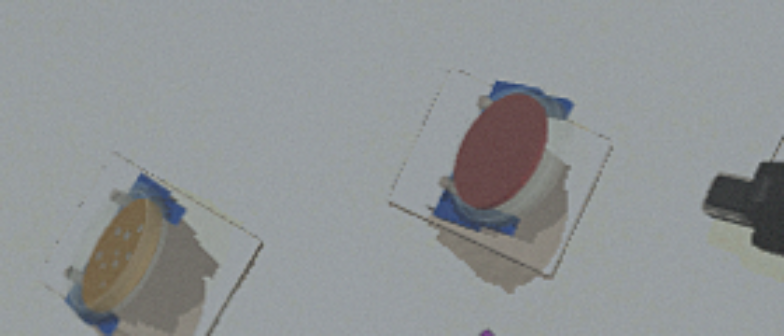

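View pics/l_scene.png

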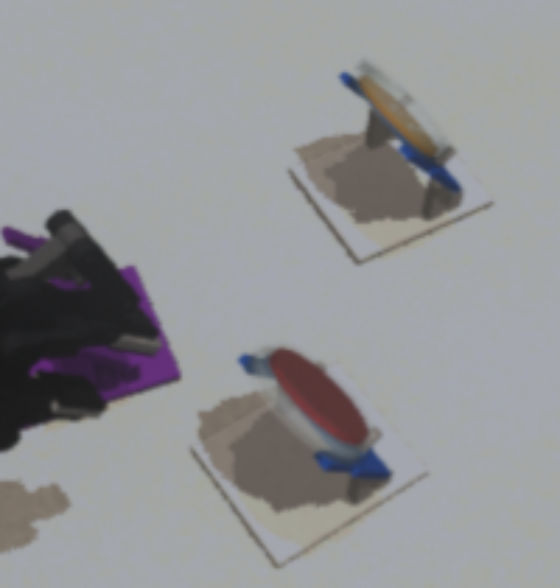

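View pics/l_wrist.png

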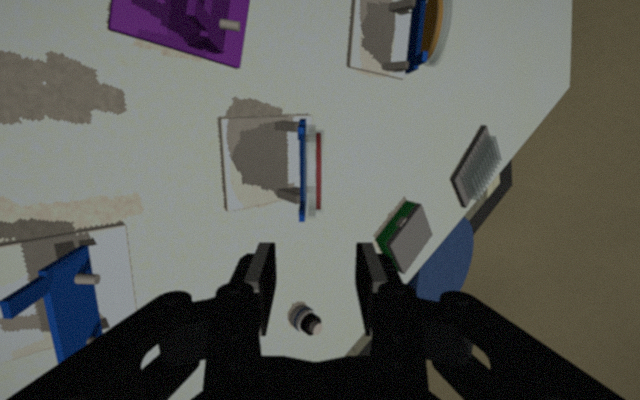

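The base (fitted radius 41–41.5 mm) lies flat on the face at x ≈ 3 mm and y ≈ 0–1 mm. It is parallel to the face within about 1°, and the lid is underneath. The gripper is clear and the amber dish has not moved.

```bash
python3 -c "
from plant import robot
robot.close_job();print(robot.sense()['t'])"
```

```text
the job is handed in; nothing more can be done
the job is handed in; nothing more can be done
```

I pinched the red dish's lid and base together at the upper edge (35 N) and lifted it out of its stand. I then turned it half a turn about the tool axis and lowered it onto the empty blue stand's face until I felt contact. From there I slid it down to the pins, released it and backed off up the slope. The job was handed in at about 22 s.

Last checks from the scene and top cameras, before handing in:
- **Position:** the base lies about 3 to 4 mm down the slope from the seat point and within 1 mm sideways. About 2 mm of the down-slope offset is the lid play, as expected.
- **Height:** the upper surface is 18 to 20 mm above the face, against 19 mm expected.
- **Tilt:** the dish is parallel to the face within about 1°.
- **Lid and amber dish:** the pictures show the lid underneath and still on, and the amber dish where it was. I judged both by eye and did not measure them.

No check failed. The two cameras differed by about 2 mm, which is within their calibration. At contact with the pins there was a 1.6 N sideways force, probably from one pin touching first; it was gone after release.

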